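# Stack two closed sample trays on the dock, the heavier one below

## Task

Stack the two closed sample trays on the orange dock, with the heavier tray at the bottom and the lighter one on top; they look alike, so lift them to feel which is which. Each tray must sit flush, with all four corner pins down in the sockets of what is below it. Lower the trays rather than dropping them, keep them level, and leave the timer, petri dish, bottle and tape roll where they are.

Things in the scene. Friction and masses are not known exactly. Their poses are not given: they have to be found in the camera images.
- dock_top (a point): Orange stacking dock fixed to the bench: block 120 (x) x 60 (y) mm on a dark steel foot plate 150x76x6 mm. Point: centre of its flat top face, 22 mm above the bench; z up. Four square sockets 12 mm wide, 12 deep at x +-48, y +-19 take a tray's pins; a seated tray's underside lies flat on the top face.
- tray_a_mid (a point): Closed grey tray with blue lid, 120 (x) x 60 (y) x 42 mm, on 4 corner pins 10 mm long (52 mm high in all). Point: centre of the box, 21 mm above its underside, 31 above the pin tips; z up. Pins 9 mm thick, tips tapered to 5, at x +-48, y +-19; above them in the flat lid square sockets 12 mm wide, 12 deep. Grip across the flat 60 mm sides at mid-length. Fits also turned half a turn.
- tray_b_mid (a point): Second tray, exactly like the other in looks, size, point and axes. One of the two trays is full, about 0.65 kg, the other nearly empty, about 0.22 kg (each up to 15 percent more or less); which is which can only be felt by lifting. The lids are fixed on.
- timer: Bystander, loose, to be left alone: white laboratory timer with coloured keys, 56x66x18 mm, lying flat. Origin at the centre of its underside.
- petri: Bystander, loose, to be left alone: round petri dish, pink inside, 62 mm across, 15 mm high. Origin at the centre of its underside.
- stain_bottle: Bystander, loose, to be left alone: small white bottle with a red cap, 37 mm across, 82 mm high, standing. Origin at the centre of its underside.
- tape_roll: Bystander, loose, to be left alone: green roll of tape lying flat, 73 mm across, 19 mm high. Origin at the centre of its underside.

How it is judged:
By the outcome, as a careful person would: the job done as asked, in the order asked, and still so for the second after the job is handed in, with the robot touching nothing.
It also fails if it takes over 72 s, if anything falls off the work surface, if the arm or the gripper's body presses on something with over 40 N, if the wrist force passes 120 N, or if a joint passes its speed limit or range.

## Robot

A 6-joint arm with a two-finger parallel gripper is mounted at the origin on a cart in front of the work surface, level with it; the furniture and walls round the work are solid. World frame = base frame: x ahead of the robot, y to its left, z up, the work surface at z = 0. Lengths are in m, angles in rad, forces in N, time in s.
With the tool pointing down it reaches from about 0.275 to 0.725 m from the base axis. Payload 5.6 kg.
Tool frame: the origin (TCP) lies at the very end of the fingers, on their centre line; the grasp point (between the pads) lies 19 mm behind it; z points along the fingers, y is the line along which they close (so a half turn about z gives the same grasp; the last joint's range is limited). The gripper opens to 85 mm and grips with 20 to 120 N. Pads are 22 mm wide; open, the fingers measure 114 mm over their backs; the gripper's body (76 mm by 85 mm) begins 54 mm behind the grasp point. The pads swing forward as they close: fully open they stand 13 mm farther back than shut.
Start: joints at [-0.984, 0.255, 0.108, 0, -1.424, -0.285], TCP at [0.164, -0.525, 0.208] pointing down, gripper open.
Joint ranges: [-2.95, 2.95], [-1.21, 1.97], [-1.09, 1.5], [-2.87, 1.71], [-2.94, -0.07], [-3.05, 3.05]. Speed limits (rad/s): [2.57, 2.57, 3.14, 3.14, 3.14, 3.14].

## Interface

Orientations are given as a unit quaternion [x, y, z, w].
In Python, from cell import ctrl, viewer gives the robot as it stands. The module is installed in compiled form; this text tells all that it offers.
- The arm moves only by the shell command python3 -m pendant 'ROWS' [FORCE]. ROWS is JSON, a list of rows, each an object with "grip": the gripper command: -1 is shut, 1 is fully open, values between are in proportion; "travel": the shift along the tool's x, y, z in mm, a list of three; "roll": the turn about the tool's z in rad. A call has 1 to 8 rows; each row is the pose to reach, as a shift and turn from the pose commanded when the call began, along the tool's axes at that moment; what a row does not reach only later rows make up. A row lasts 1/10 s, in which the tool goes at most 50 mm and 8.59 degrees, less where a joint would pass 70% of its speed; a pose out of reach is approached as far as the arm can. A call with a gripper value outside its range is refused whole. The fingers move at their own pace and stop on an object; FORCE is the grip in N (left out, the last holds). Time passes only in rows, so rows that repeat a pose let the fingers close. It gives the time, the measured TCP pose, the force, the opening and the grip force at its end, in the units of the state.
- ctrl.read_state(): the state, without advancing time (a new reading comes with each control period).
- viewer.read_camera(name): name is "scene" or "top"; returns a dict with "image" (400x640x3 uint8, red, green, blue), "vertical_fov" (degrees; the focal length in pixels is half the picture's height over the tangent of half this angle, whatever the lens; pixels are square), "cx", "cy" (the principal point, pixels), "xyz" and "rotation" of the camera in the world. Camera axes: x right, y down, z forward; pixel columns grow to the right and rows downward; lengths in m; the calibration is good to about 2 mm. A picture is of the moment at which its call begins. There is no depth.
- ctrl.close_job(): hands the job in; it is judged then, once.
The state is a dict: "time": time; "joint_pos": joint angles; "joint_vel": joint speeds; "effort": joint torques, N m; "tool_pos": TCP position; "ee_rot": TCP orientation; "ft_force": force on the tool from outside, world axes, zero at the start; "wrist_torque": the same for the moment, N m; "opening": finger opening in m; "gripper_force": force on a finger pad.
Only numpy, scipy, OpenCV 4.12 (cv2) and the standard library are available. Lean on these libraries where they do the work, as an engineer would, in place of code of your own. Each camera call takes 0.05 s, during which the arm holds its last target. There are 200 camera calls.

## Working session

There is one attempt and no reset: what is moved stays moved. The work goes in short steps, Python scripts to look and compute and a shell command to move; the robot and the scene stay as the last step left them, time stands still between calls to the robot, and variables do not carry over. Pictures are saved under pics/ and viewed, at most 10 in all, crops included, and the job is handed in when it is done.

```bash
mkdir -p pics; python3 - <<'E'
from cell import ctrl, viewer
import cv2,numpy as np,pickle
s=ctrl.read_state();print({k:np.round(v,4).tolist() for k,v in s.items()})
for n in("scene","top"):
    c=viewer.read_camera(n);pickle.dump(c,open(n+'.pkl','wb'));cv2.imwrite(f'pics/{n}0.png',c['image'][:,:,::-1])
    print(n,c['vertical_fov'],c['cx'],c['cy'],c['xyz'],np.round(c['rotation'],4).tolist(),[k for k in c])
E
```

```text
{'time': 0.0, 'joint_pos': [-0.9844, 0.2558, 0.107, -0.0005, -1.4239, -0.2846], 'joint_vel': [-0.0002, -0.0002, -0.0008, 0.0004, -0.0011, 0.0001], 'effort': [-0.0004, -38.6632, 23.7939, 5.3653, -0.0061, -0.0], 'tool_pos': [0.1634, -0.5246, 0.207], 'ee_rot': [-0.1503, 0.9886, 0.0009, -0.0002], 'ft_force': [-0.3948, -0.407, -0.8619], 'wrist_torque': [-0.0245, -0.0106, -0.002], 'gripper_force': 0.0, 'opening': 0.0852}
scene 55.75424467774717 319.6107728533301 201.25712584392673 [0.11530445 0.55345367 0.62048891] [-0.3007, 0.8497, -0.4104, 0.1386] ['image', 'vertical_fov', 'cx', 'cy', 'xyz', 'rotation']
top 45.85749190499989 310.38240783743106 192.99252447054542 [ 0.45978165 -0.00958003  0.93425626] [-0.7043, 0.7089, -0.0175, 0.0331] ['image', 'vertical_fov', 'cx', 'cy', 'xyz', 'rotation']
```

View pics/top0.png

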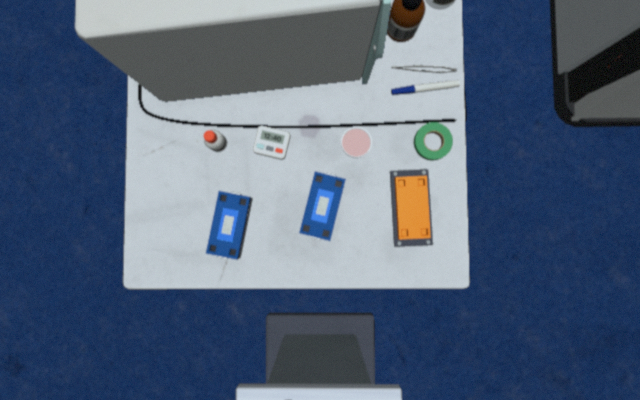

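View pics/scene0.png

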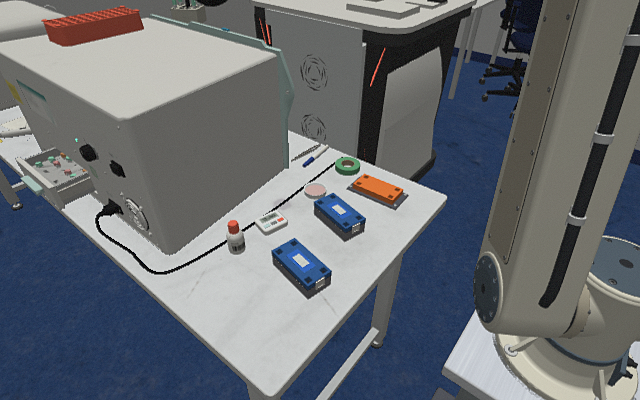

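The top view shows tray 1 at about (229,225), tray 2 at (323,206) and the dock at (411,208). The bottle (214,140), timer (272,142), petri dish (356,142) and tape (433,141) lie beyond them. The scene view shows the same layout. Next I'll enlarge the top view for exact corners.

```bash
python3 - <<'E'
import cv2,pickle
c=pickle.load(open('top.pkl','rb'))['image'][160:270,195:450,::-1]
cv2.imwrite('pics/crop1.png',cv2.resize(c,None,fx=3.13,fy=3.13,interpolation=cv2.INTER_CUBIC))
E
cat > h.py <<'E'
import numpy as np,cv2,pickle
from scipy.spatial.transform import Rotation as R
def cam(c):
    f=c['image'].shape[0]/2/np.tan(np.radians(c['vertical_fov']/2))
    return f,c['cx'],c['cy'],np.array(c['xyz']),R.from_quat(c['rotation']).as_matrix()
def back(c,uv,z):
    f,cx,cy,p,M=cam(c);uv=np.atleast_2d(uv).astype(float)
    d=np.c_[(uv[:,0]-cx)/f,(uv[:,1]-cy)/f,np.ones(len(uv))]@M.T
    return (p+d*((z-p[2])/d[:,2])[:,None])[:,:2]
def proj(c,P):
    f,cx,cy,p,M=cam(c);q=(np.atleast_2d(P)-p)@M
    return np.c_[cx+f*q[:,0]/q[:,2],cy+f*q[:,1]/q[:,2]]
E
python3 - <<'E'
from h import *
c=pickle.load(open('top.pkl','rb'));im=c['image'].astype(int);r,g,b=im[...,0],im[...,1],im[...,2]
lab={'blue':((b>r+60)&(b>100),.052),'orange':((r>b+80)&(g>b+30)&(r>150),.022)}
for n,(m,z) in lab.items():
    m=m.astype(np.uint8);m[:185]*=0 if n=='blue' else 1
    m[:165]=0; m[270:]=0; m[:,:190]=0;m[:,465:]=0
    m=cv2.morphologyEx(m,cv2.MORPH_CLOSE,np.ones((7,7)))
    for k in cv2.findContours(m,0,2)[0]:
        if cv2.contourArea(k)<400: continue
        w=back(c,k[:,0,:],z).astype(np.float32)*1000
        print(n,cv2.minAreaRect(w))
E
```

```text
blue ((464.99139404296875, 165.0179443359375), (59.9101448059082, 118.16471862792969), 78.63224029541016)
blue ((493.68609619140625, -10.102378845214844), (58.68226623535156, 105.87213897705078), 75.43180084228516)
orange ((496.927978515625, -185.72581481933594), (120.39623260498047, 60.682884216308594), 2.306389331817627)
```

View pics/crop1.png

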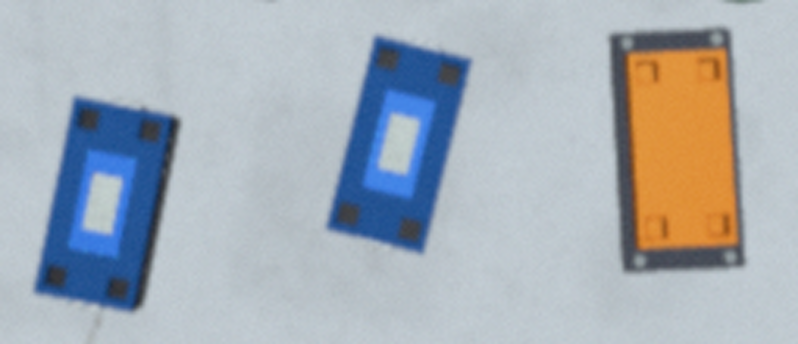

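The crop shows lid sockets on tray 1 at (88,119), (150,131), (57,275) and (118,288), and on tray 2 at (387,59), (450,73), (348,214) and (410,229). The dock's orange face runs roughly from (627,50) to (742,250).

```bash
cat >> h.py <<'E'
def fit(name,c,col,z,box):
    """rectangle pose (mm, deg of long axis) of top face from colour"""
    im=c['image'].astype(int);r,g,b=im[...,0],im[...,1],im[...,2]
    m=((b>r+50)&(b>85)) if col=='blue' else ((r>b+80)&(g>b+30)&(r>150))
    k=np.zeros(m.shape,np.uint8);x0,y0,x1,y1=box;k[y0:y1,x0:x1]=m[y0:y1,x0:x1]
    k=cv2.morphologyEx(k,cv2.MORPH_CLOSE,np.ones((9,9)))
    k=max(cv2.findContours(k,0,2)[0],key=cv2.contourArea)
    w=(back(c,k[:,0,:],z)*1000).astype(np.float32)
    (p,s,a)=cv2.minAreaRect(w)
    if s[1]>s[0]: a+=90;s=s[::-1]
    a=(a+90)%180-90
    print(name,col,np.round(p,1),np.round(s,1),round(a,2));return p,a
E
python3 - <<'E'
from h import *
t=pickle.load(open('top.pkl','rb'));s=pickle.load(open('scene.pkl','rb'))
for n,c,B in(('top',t,[(195,180,262,268),(290,165,355,250),(385,165,440,250)]),('scene',s,[(260,230,335,300),(305,188,370,240),(340,165,415,215)])):
    for b,col,z in zip(B,('blue','blue','o'),(.052,.052,.022)): fit(n,c,col,z,b)
k=lambda a:np.array(a)/3.13+[195,160]-.34
for q,z in(([(88,119),(150,131),(57,275),(118,288)],.052),([(387,59),(450,73),(348,214),(410,229)],.052),([(648,71),(710,69),(656,227),(719,225)],.022)):
    w=back(t,k(q),z)*1000; d=w[:2].mean(0)-w[2:].mean(0)
    print('sock',w.mean(0).round(1),np.linalg.norm(d).round(1),np.degrees(np.arctan(d[1]/d[0])).round(2))
E
```

```text
top blue [464.9 164.8] [118.9  61.2] -11.35
top blue [499.5 -11.7] [119.3  59.4] -14.57
top o [ 496.9 -185.7] [120.4  60.7] 2.31
scene blue [465.1 167.5] [120.2  60.2] -11.58
scene blue [500.7  -9.7] [121.6  60.6] -14.46
scene o [ 498.6 -183.7] [121.1  59.5] 2.34
sock [465.2 164.8] 94.9 -11.08
sock [499.5 -12. ] 95.8 -14.66
sock [ 497.1 -186.6] 95.9 1.89
```

Two cameras and two methods agree to about 2 mm: tray 1 at (465,166) −11.4°, tray 2 at (500,−11) −14.5°, dock (498,−185) +2.2°. I'll lift tray 2 first.

```bash
cat > go.py <<'E'
import sys,numpy as np
from scipy.spatial.transform import Rotation as R
from cell import ctrl
s=ctrl.read_state();M=R.from_quat(s['ee_rot']).as_matrix()
x,y,z,a=map(float,sys.argv[1:5])
d=np.array([x,y,z])-np.array(s['tool_pos'])*1000
cur=np.degrees(np.arctan2(M[1,0],M[0,0]));t=(cur-a+90)%180-90
print('t',round(s['time'],2),'tcp',np.round(np.array(s['tool_pos'])*1000,1),'ang',round(cur,2),'tilt',np.round(M[:2,2],4),'| travel',np.round(M.T@d,1),'roll',round(np.radians(t),4),'| F',np.round(s['ft_force'],2),'open',round(s['opening'],4),'q6',round(s['joint_pos'][5],2))
E
python3 go.py 500 -11 150 -14.5
```

```text
t 0.1 tcp [ 163.4 -524.7  207.1] ang -162.71 tilt [-0.0006  0.0016] | travel [-474.1  390.3   57.7] roll 0.5548 | F [ 0.37 -0.22 -0.65] open 0.0854 q6 -0.28
```

```bash
python3 -m pendant '[{"grip":1,"travel":[-40,33,0],"roll":0},{"grip":1,"travel":[-76,62,0],"roll":0},{"grip":1,"travel":[-114,93,0],"roll":0},{"grip":1,"travel":[-152,124,0],"roll":0},{"grip":1,"travel":[-190,155,0],"roll":0},{"grip":1,"travel":[-228,187,0],"roll":0},{"grip":1,"travel":[-260,214,0],"roll":0},{"grip":1,"travel":[-260,214,0],"roll":0}]' 100
python3 go.py 500 -11 150 -14.5
```

```text
time: 0.9
tool_pos: [0.35, -0.24, 0.2076]
ee_rot: [-0.153, 0.988, 0.001, 0.0]
ft_force: [0.2, -0.0, 0.2]
opening: 0.0852
gripper_force: 0.0
t 0.9 tcp [ 350.  -240.   207.6] ang -162.38 tilt [0.0004 0.0011] | travel [-212.2  172.8   57.9] roll 0.5606 | F [ 0.22 -0.    0.21] open 0.0852 q6 -1.03
```

```bash
python3 -m pendant '[{"grip":1,"travel":[-36,30,5],"roll":0.1},{"grip":1,"travel":[-72,59,15],"roll":0.22},{"grip":1,"travel":[-108,88,25],"roll":0.34},{"grip":1,"travel":[-144,117,35],"roll":0.46},{"grip":1,"travel":[-180,147,45],"roll":0.56},{"grip":1,"travel":[-212.2,172.8,57.9],"roll":0.56},{"grip":1,"travel":[-212.2,172.8,57.9],"roll":0.56},{"grip":1,"travel":[-212.2,172.8,57.9],"roll":0.56}]' 100
python3 go.py 500 -11 12 -14.5
```

```text
time: 1.7
tool_pos: [0.4991, -0.0154, 0.1491]
ee_rot: [0.128, 0.992, -0.0, -0.001]
ft_force: [-0.4, 0.0, 0.8]
opening: 0.0854
gripper_force: 0.0
t 1.7 tcp [499.1 -15.4 149.1] ang 165.28 tilt [-0.0022 -0.0007] | travel [ -0.    4.7 137.1] roll -0.0039 | F [-0.42  0.05  0.77] open 0.0854 q6 -2.11
```

```bash
python3 -m pendant '[{"grip":1,"travel":[0,0.5,20],"roll":0},{"grip":1,"travel":[0,0.5,45],"roll":0},{"grip":1,"travel":[0,0.5,70],"roll":0},{"grip":1,"travel":[0,0.5,75],"roll":0},{"grip":1,"travel":[0,0.5,75],"roll":0}]' 100
python3 go.py 500 -11 12 -14.5
```

```text
time: 2.2
tool_pos: [0.499, -0.0161, 0.0751]
ee_rot: [0.129, 0.992, -0.0, -0.0]
ft_force: [0.6, 0.5, 0.2]
opening: 0.085
gripper_force: 0.0
t 2.2 tcp [499.  -16.1  75.1] ang 165.15 tilt [-0.0009 -0.0006] | travel [ 0.3  5.3 63.1] roll -0.0062 | F [0.57 0.53 0.24] open 0.085 q6 -2.11
```

```bash
python3 -m pendant '[{"grip":1,"travel":[0,5.5,0],"roll":0},{"grip":1,"travel":[0.5,5.5,10],"roll":-0.006},{"grip":1,"travel":[0.5,5.5,30],"roll":-0.006},{"grip":1,"travel":[0.5,5.5,48],"roll":-0.006},{"grip":1,"travel":[0.5,5.5,61],"roll":-0.006},{"grip":1,"travel":[0.5,5.5,63],"roll":-0.006},{"grip":1,"travel":[0.5,5.5,63],"roll":-0.006},{"grip":1,"travel":[0.5,5.5,63],"roll":-0.006}]' 100
python3 go.py 500 -11 12 -14.5
```

```text
time: 3.0
tool_pos: [0.5013, -0.0093, 0.0129]
ee_rot: [0.126, 0.992, 0.0, 0.001]
ft_force: [0.5, -0.8, 0.3]
opening: 0.0855
gripper_force: 0.0
t 3.0 tcp [501.3  -9.3  12.9] ang 165.57 tilt [0.0018 0.0003] | travel [ 0.8 -1.9  0.9] roll 0.0013 | F [ 0.51 -0.82  0.28] open 0.0855 q6 -2.12
```

```bash
python3 -m pendant '[{"grip":0.5,"travel":[0,0,0],"roll":0},{"grip":0.3,"travel":[0,0,0],"roll":0},{"grip":0.1,"travel":[0,0,0],"roll":0},{"grip":-1,"travel":[0,0,0],"roll":0},{"grip":-1,"travel":[0,0,0],"roll":0},{"grip":-1,"travel":[0,0,0],"roll":0},{"grip":-1,"travel":[0,0,0],"roll":0}]' 80
python3 go.py 500 -11 12 -14.5
python3 -m pendant '[{"grip":-1,"travel":[0,0,-3],"roll":0},{"grip":-1,"travel":[0,0,-10],"roll":0},{"grip":-1,"travel":[0,0,-20],"roll":0},{"grip":-1,"travel":[0,0,-25],"roll":0},{"grip":-1,"travel":[0,0,-25],"roll":0},{"grip":-1,"travel":[0,0,-25],"roll":0},{"grip":-1,"travel":[0,0,-25],"roll":0},{"grip":-1,"travel":[0,0,-25],"roll":0}]' 80
python3 - <<'E'
from cell import ctrl,viewer
import numpy as np
f=[]
for i in range(5): viewer.read_camera('top');f.append(ctrl.read_state()['ft_force'])
print(np.round(f,2).tolist())
E
python3 go.py 500 -11 12 -14.5
```

```text
time: 3.7
tool_pos: [0.5015, -0.0096, 0.0134]
ee_rot: [0.125, 0.992, 0.0, 0.001]
ft_force: [-2.1, -0.2, 6.9]
opening: 0.0577
gripper_force: 85.2
t 3.7 tcp [501.5  -9.6  13.4] ang 165.59 tilt [ 0.0025 -0.0001] | travel [ 1.1 -1.8  1.4] roll 0.0016 | F [-2.08 -0.25  6.87] open 0.0577 q6 -2.12
time: 4.5
tool_pos: [0.5001, -0.0096, 0.0366]
ee_rot: [0.126, 0.992, -0.0, -0.0]
ft_force: [0.7, 0.7, -5.6]
opening: 0.0576
gripper_force: 86.6
[[0.42, 0.21, -5.69], [0.9, 0.01, -5.33], [-0.8, -0.17, -7.27], [-0.12, 0.16, -6.88], [0.27, -0.9, -5.7]]
t 4.75 tcp [500.4  -9.6  36.9] ang 165.54 tilt [-0.0003 -0.    ] | travel [-0.  -1.5 24.9] roll 0.0008 | F [ 0.27 -0.9  -5.7 ] open 0.0578 q6 -2.12
```

Measured lift is about 6.2 N (0.63 kg), so this is the heavy tray. It goes onto the dock.

```bash
python3 -m pendant '[{"grip":-1,"travel":[0,0,-15],"roll":0},{"grip":-1,"travel":[0,0,-30],"roll":0},{"grip":-1,"travel":[0,0,-45],"roll":0},{"grip":-1,"travel":[0,0,-50],"roll":0},{"grip":-1,"travel":[0,0,-50],"roll":0}]' 80
python3 go.py 497.8 -184.8 86 2.2
```

```text
time: 5.25
tool_pos: [0.5009, -0.0093, 0.0875]
ee_rot: [0.126, 0.992, 0.0, 0.001]
ft_force: [-0.0, -0.8, -5.8]
opening: 0.0576
gripper_force: 87.8
t 5.25 tcp [500.9  -9.3  87.5] ang 165.55 tilt [0.0015 0.0005] | travel [ -40.8 -170.7    1.4] roll -0.2906 | F [-0.04 -0.78 -5.76] open 0.0576 q6 -2.12
```

```bash
python3 -m pendant '[{"grip":-1,"travel":[-4,-16,0],"roll":-0.04},{"grip":-1,"travel":[-12,-50,0],"roll":-0.1},{"grip":-1,"travel":[-20,-85,0],"roll":-0.17},{"grip":-1,"travel":[-29,-120,0],"roll":-0.23},{"grip":-1,"travel":[-37,-155,0],"roll":-0.28},{"grip":-1,"travel":[-40.8,-170.7,0],"roll":-0.29},{"grip":-1,"travel":[-40.8,-170.7,0],"roll":-0.29},{"grip":-1,"travel":[-40.8,-170.7,0],"roll":-0.29}]' 80
python3 -m pendant '[{"grip":-1,"travel":[0,0,0],"roll":0},{"grip":-1,"travel":[0,0,0],"roll":0}]' 80
python3 go.py 497.8 -184.8 86 2.2
python3 - <<'E'
from h import *
from cell import viewer
for n in('top','scene'):
    c=viewer.read_camera(n);pickle.dump(c,open(n+'1.pkl','wb'));cv2.imwrite(f'pics/{n}1.png',c['image'][:,:,::-1])
a=pickle.load(open('top1.pkl','rb'))['image'][140:270,350:480,::-1];b=pickle.load(open('scene1.pkl','rb'))['image'][110:240,310:440,::-1]
cv2.imwrite('pics/m1.png',cv2.resize(np.hstack([a,b]),None,fx=3,fy=3,interpolation=cv2.INTER_CUBIC))
E
```

```text
time: 6.05
tool_pos: [0.4966, -0.185, 0.0858]
ee_rot: [-0.018, 1.0, 0.0, -0.001]
ft_force: [0.7, 0.8, -5.3]
opening: 0.0576
gripper_force: 87.9
time: 6.25
tool_pos: [0.4973, -0.1842, 0.0868]
ee_rot: [-0.019, 1.0, 0.0, -0.0]
ft_force: [-0.5, 0.1, -5.1]
opening: 0.0576
gripper_force: 87.9
t 6.25 tcp [ 497.3 -184.2   86.8] ang -177.78 tilt [-0.0003  0.0002] | travel [-0.4 -0.6  0.8] roll 0.0004 | F [-0.48  0.09 -5.08] open 0.0576 q6 -1.47
```

View pics/m1.png

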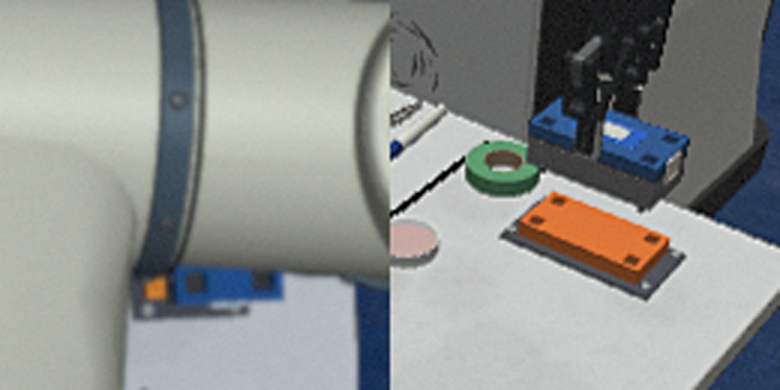

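The left half (top camera) is mostly covered by the arm. The right half (scene) shows the held tray level, lid corners near (552,100) and (690,137), above the dock. I'll measure tray against dock in the scene image.

```bash
python3 - <<'E'
from h import *
c=pickle.load(open('scene1.pkl','rb'))
fit('s',c,'o',.022,(340,165,415,215))
for z in(.125,.127): fit('s',c,'blue',z,(353,139,411,172))
im=c['image'].astype(int)
# socket darks on the lid: print via socket pixel estimates
k=lambda a:(np.array(a)-[390,0])/3+[310,110]-.33
w=back(c,k([(566,109),(547,121),(667,144),(648,158)]),.126)*1000
print(w.round(1),w.mean(0).round(1))
w=back(c,k([(558,202),(537,219),(653,239),(632,260)]),.022)*1000
print(w.round(1),w.mean(0).round(1))
E
```

```text
s o [ 498.6 -183.8] [121.   59.5] 2.17
s blue [ 475.  -185.9] [75. 60.] 2.28
s blue [ 473.5 -182.9] [74.7 59.7] 2.28
[[ 542.3 -189.4]
 [ 543.8 -162.4]
 [ 447.8 -195. ]
 [ 449.3 -166.5]] [ 495.8 -178.3]
[[ 546.1 -199.2]
 [ 546.  -164.7]
 [ 450.  -205. ]
 [ 448.9 -166.8]] [ 497.8 -183.9]
```

```bash
python3 -m pendant '[{"grip":-1,"travel":[-1.5,-0.5,5],"roll":0},{"grip":-1,"travel":[-1.5,-0.5,20],"roll":0},{"grip":-1,"travel":[-1.5,-0.5,35],"roll":0},{"grip":-1,"travel":[-1.5,-0.5,45],"roll":0},{"grip":-1,"travel":[-1.5,-0.5,48],"roll":0},{"grip":-1,"travel":[-1.5,-0.5,48],"roll":0},{"grip":-1,"travel":[-1.5,-0.5,48],"roll":0}]' 80
python3 go.py 499 -184.8 25 2.2
python3 -m pendant '[{"grip":-1,"travel":[0,0,1],"roll":0},{"grip":-1,"travel":[0,0,2],"roll":0},{"grip":-1,"travel":[0,0,3],"roll":0},{"grip":-1,"travel":[0,0,4],"roll":0},{"grip":-1,"travel":[0,0,5],"roll":0},{"grip":-1,"travel":[0,0,5],"roll":0}]' 80
python3 go.py 499 -184.8 25 2.2
```

```text
time: 7.05
tool_pos: [0.4995, -0.1856, 0.0396]
ee_rot: [-0.019, 1.0, -0.0, 0.001]
ft_force: [-0.7, -0.7, -5.7]
opening: 0.0581
gripper_force: 87.8
t 7.05 tcp [ 499.5 -185.6   39.6] ang -177.82 tilt [ 0.0012 -0.0004] | travel [ 0.5  0.8 14.6] roll -0.0003 | F [-0.7  -0.71 -5.73] open 0.0581 q6 -1.47
time: 7.65
tool_pos: [0.4987, -0.1854, 0.0338]
ee_rot: [-0.019, 1.0, 0.0, -0.0]
ft_force: [0.5, 0.5, -5.6]
opening: 0.0576
gripper_force: 87.8
t 7.65 tcp [ 498.7 -185.4   33.8] ang -177.84 tilt [-0.0003  0.0001] | travel [-0.3  0.6  8.8] roll -0.0007 | F [ 0.52  0.46 -5.62] open 0.0576 q6 -1.47
```

```bash
for i in 1; do :; done; python3 -m pendant '[{"grip":-1,"travel":[0,0,1],"roll":0},{"grip":-1,"travel":[0,0,2],"roll":0},{"grip":-1,"travel":[0,0,3],"roll":0},{"grip":-1,"travel":[0,0,4],"roll":0},{"grip":-1,"travel":[0,0,4],"roll":0}]' 80
python3 go.py 499 -184.8 25 2.2
```

```text
time: 8.15
tool_pos: [0.4989, -0.1853, 0.0298]
ee_rot: [-0.019, 1.0, 0.0, 0.0]
ft_force: [0.3, 0.8, -5.8]
opening: 0.0577
gripper_force: 87.9
t 8.15 tcp [ 498.9 -185.3   29.8] ang -177.83 tilt [0.     0.0003] | travel [-0.1  0.5  4.8] roll -0.0005 | F [ 0.27  0.83 -5.85] open 0.0577 q6 -1.47
```

Pins are in the sockets with no lateral force. I'll finish lowering in small steps.

```bash
python3 -m pendant '[{"grip":-1,"travel":[0,0,1],"roll":0},{"grip":-1,"travel":[0,0,2],"roll":0},{"grip":-1,"travel":[0,0,3],"roll":0},{"grip":-1,"travel":[0,0,3],"roll":0}]' 80
python3 go.py 499 -184.8 25 2.2
python3 -m pendant '[{"grip":-1,"travel":[0,0,0.5],"roll":0},{"grip":-1,"travel":[0,0,1],"roll":0},{"grip":-1,"travel":[0,0,1.5],"roll":0},{"grip":-1,"travel":[0,0,1.5],"roll":0}]' 80
python3 go.py 499 -184.8 25 2.2
```

```text
time: 8.55
tool_pos: [0.499, -0.1853, 0.0269]
ee_rot: [-0.019, 1.0, 0.0, 0.0]
ft_force: [0.9, 2.0, -5.9]
opening: 0.0576
gripper_force: 88.0
t 8.55 tcp [ 499.  -185.3   26.9] ang -177.83 tilt [0.0002 0.0003] | travel [-0.1  0.5  1.9] roll -0.0005 | F [ 0.92  1.97 -5.92] open 0.0576 q6 -1.47
time: 8.95
tool_pos: [0.4991, -0.1853, 0.0256]
ee_rot: [-0.019, 1.0, 0.0, 0.0]
ft_force: [-0.2, 3.9, -3.0]
opening: 0.0575
gripper_force: 88.3
t 8.95 tcp [ 499.1 -185.3   25.6] ang -177.83 tilt [0.0005 0.0002] | travel [0.1 0.5 0.6] roll -0.0005 | F [-0.18  3.9  -3.05] open 0.0575 q6 -1.47
```

```bash
python3 -m pendant '[{"grip":-1,"travel":[0,0.7,0],"roll":0},{"grip":-1,"travel":[0,0.7,0.5],"roll":0},{"grip":-1,"travel":[0,0.7,1],"roll":0},{"grip":-1,"travel":[0,0.7,1],"roll":0}]' 80
python3 go.py 499 -184.8 25 2.2
```

```text
time: 9.35
tool_pos: [0.4991, -0.1851, 0.0256]
ee_rot: [-0.019, 1.0, -0.0, 0.0]
ft_force: [-3.0, 1.8, 5.3]
opening: 0.0575
gripper_force: 89.1
t 9.35 tcp [ 499.1 -185.1   25.6] ang -177.82 tilt [ 0.0009 -0.0007] | travel [0.1 0.3 0.6] roll -0.0004 | F [-3.03  1.85  5.32] open 0.0575 q6 -1.47
```

Resting at TCP 25.6, with 25.4 expected when flush. I'll release, rise and check.

```bash
python3 -m pendant '[{"grip":0.5,"travel":[0,0,0],"roll":0},{"grip":0.7,"travel":[0,0,0],"roll":0},{"grip":1,"travel":[0,0,0],"roll":0},{"grip":1,"travel":[0,0,0],"roll":0},{"grip":1,"travel":[0,0,0],"roll":0},{"grip":1,"travel":[0,0,0],"roll":0}]' 80
python3 -m pendant '[{"grip":1,"travel":[0,0,-20],"roll":0},{"grip":1,"travel":[0,0,-50],"roll":0},{"grip":1,"travel":[0,0,-85],"roll":0},{"grip":1,"travel":[0,0,-120],"roll":0},{"grip":1,"travel":[0,0,-125],"roll":0},{"grip":1,"travel":[0,0,-125],"roll":0}]' 80
python3 go.py 465.1 165.8 100 -11.4
```

```text
time: 9.95
tool_pos: [0.4989, -0.1848, 0.0245]
ee_rot: [-0.019, 1.0, -0.0, 0.0]
ft_force: [-0.3, 0.7, 0.0]
opening: 0.0855
gripper_force: 0.0
time: 10.55
tool_pos: [0.4996, -0.1848, 0.1507]
ee_rot: [-0.019, 1.0, -0.0, 0.001]
ft_force: [-0.5, -0.3, -0.2]
opening: 0.0854
gripper_force: 0.0
t 10.55 tcp [ 499.6 -184.8  150.7] ang -177.84 tilt [ 0.003  -0.0001] | travel [ 21.4 351.6  50.5] roll 0.2367 | F [-0.54 -0.32 -0.25] open 0.0854 q6 -1.47
```

```bash
python3 -m pendant '[{"grip":1,"travel":[2,35,0],"roll":0},{"grip":1,"travel":[4,80,0],"roll":0},{"grip":1,"travel":[7,125,0],"roll":0},{"grip":1,"travel":[10,170,0],"roll":0.05},{"grip":1,"travel":[13,215,0],"roll":0.1},{"grip":1,"travel":[16,260,0],"roll":0.15},{"grip":1,"travel":[19,305,0],"roll":0.2},{"grip":1,"travel":[21.4,340,20],"roll":0.236}]' 80
python3 -m pendant '[{"grip":1,"travel":[0,0,0],"roll":0},{"grip":1,"travel":[0,0,10],"roll":0},{"grip":1,"travel":[0,0,10],"roll":0}]' 80
python3 go.py 465.1 165.8 13 -11.4
python3 - <<'E'
from h import *
from cell import viewer
for n in('top','scene'):
    c=viewer.read_camera(n);pickle.dump(c,open(n+'2.pkl','wb'))
t=pickle.load(open('top2.pkl','rb'));s=pickle.load(open('scene2.pkl','rb'))
fit('top',t,'blue',.064,(385,165,440,250));fit('scene',s,'blue',.064,(335,140,415,200))
a=t['image'][140:270,350:480,::-1];b=s['image'][110:240,310:440,::-1]
cv2.imwrite('pics/m2.png',cv2.resize(np.hstack([a,b]),None,fx=3,fy=3,interpolation=cv2.INTER_CUBIC))
E
```

```text
time: 11.35
tool_pos: [0.465, 0.1569, 0.1301]
ee_rot: [0.099, 0.995, 0.001, 0.001]
ft_force: [0.7, -0.4, 0.2]
opening: 0.0856
gripper_force: 0.0
time: 11.65
tool_pos: [0.4634, 0.1531, 0.1173]
ee_rot: [0.099, 0.995, -0.001, -0.002]
ft_force: [-1.0, -0.4, 0.0]
opening: 0.0856
gripper_force: 0.0
t 11.65 tcp [463.4 153.1 117.3] ang 168.62 tilt [-0.0035 -0.0018] | travel [  0.5  13.1 104.3] roll 0.0003 | F [-0.99 -0.38  0.01] open 0.0856 q6 -2.41
top blue [ 497.2 -186.6] [120.   61.5] 2.06
scene blue [ 498.9 -184.6] [121.1  62.5] 0.79
```

View pics/m2.png

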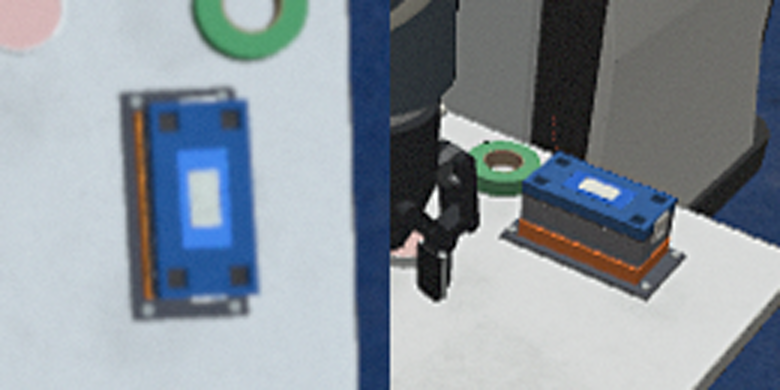

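The left half shows the tray centred on the dock at about (203,198). The right half shows it flat on the orange block with no gap, at about (600,195), so it is seated. Now the second tray.

```bash
python3 -m pendant '[{"grip":1,"travel":[0,6,0],"roll":0},{"grip":1,"travel":[0.5,12,10],"roll":0},{"grip":1,"travel":[0.5,13,30],"roll":0},{"grip":1,"travel":[0.5,13,42],"roll":0},{"grip":1,"travel":[0.5,13,42],"roll":0},{"grip":1,"travel":[0.5,13,42],"roll":0}]' 80
python3 go.py 465.1 165.8 13 -11.4
```

```text
time: 12.35
tool_pos: [0.4669, 0.1671, 0.0775]
ee_rot: [0.099, 0.995, -0.0, 0.0]
ft_force: [0.2, -0.3, 0.3]
opening: 0.0852
gripper_force: 0.0
t 12.35 tcp [466.9 167.1  77.5] ang 168.64 tilt [ 0.0001 -0.0003] | travel [ 1.5 -1.6 64.5] roll 0.0008 | F [ 0.19 -0.27  0.29] open 0.0852 q6 -2.43
```

```bash
python3 -m pendant '[{"grip":1,"travel":[1.5,-1.5,5],"roll":0},{"grip":1,"travel":[1.5,-1.5,20],"roll":0},{"grip":1,"travel":[1.5,-1.5,40],"roll":0},{"grip":1,"travel":[1.5,-1.5,58],"roll":0},{"grip":1,"travel":[1.5,-1.5,64.5],"roll":0},{"grip":1,"travel":[1.5,-1.5,64.5],"roll":0},{"grip":1,"travel":[1.5,-1.5,64.5],"roll":0}]' 80
python3 go.py 465.1 165.8 13 -11.4
python3 -m pendant '[{"grip":0.5,"travel":[0,0,0],"roll":0},{"grip":0.3,"travel":[0,0,0],"roll":0},{"grip":0.1,"travel":[0,0,0],"roll":0},{"grip":-1,"travel":[0,0,0],"roll":0},{"grip":-1,"travel":[0,0,0],"roll":0},{"grip":-1,"travel":[0,0,0],"roll":0},{"grip":-1,"travel":[0,0,0],"roll":0}]' 60
python3 go.py 465.1 165.8 13 -11.4
python3 -m pendant '[{"grip":-1,"travel":[0,0,-5],"roll":0},{"grip":-1,"travel":[0,0,-25],"roll":0},{"grip":-1,"travel":[0,0,-50],"roll":0},{"grip":-1,"travel":[0,0,-80],"roll":0},{"grip":-1,"travel":[0,0,-110],"roll":0},{"grip":-1,"travel":[0,0,-117],"roll":0},{"grip":-1,"travel":[0,0,-117],"roll":0},{"grip":-1,"travel":[0,0,-117],"roll":0}]' 60
python3 go.py 499 -185 130 2.2
```

```text
time: 13.05
tool_pos: [0.4656, 0.1662, 0.0139]
ee_rot: [0.099, 0.995, 0.0, 0.001]
ft_force: [0.5, -0.5, 0.6]
opening: 0.0854
gripper_force: 0.0
t 13.05 tcp [465.6 166.2  13.9] ang 168.66 tilt [0.0014 0.0006] | travel [ 0.4 -0.5  0.9] roll 0.001 | F [ 0.47 -0.53  0.58] open 0.0854 q6 -2.43
time: 13.75
tool_pos: [0.4661, 0.1666, 0.0144]
ee_rot: [0.099, 0.995, 0.001, 0.001]
ft_force: [0.3, 0.4, 5.2]
opening: 0.0579
gripper_force: 64.0
t 13.75 tcp [466.1 166.6  14.4] ang 168.68 tilt [0.0028 0.0014] | travel [ 0.8 -0.9  1.4] roll 0.0013 | F [0.27 0.45 5.21] open 0.0579 q6 -2.43
time: 14.55
tool_pos: [0.4638, 0.1655, 0.1285]
ee_rot: [0.099, 0.995, -0.001, -0.001]
ft_force: [0.3, 0.6, -2.1]
opening: 0.058
gripper_force: 65.1
t 14.55 tcp [463.8 165.5 128.5] ang 168.62 tilt [-0.0026 -0.0008] | travel [-103.6 -336.7   -1.3] roll -0.237 | F [ 0.31  0.63 -2.09] open 0.058 q6 -2.43
```

About 2.1 N, so this is the light tray, as expected.

```bash
python3 -m pendant '[{"grip":-1,"travel":[-6,-20,0],"roll":0},{"grip":-1,"travel":[-20,-65,0],"roll":-0.03},{"grip":-1,"travel":[-34,-111,0],"roll":-0.07},{"grip":-1,"travel":[-48,-156,0],"roll":-0.11},{"grip":-1,"travel":[-62,-201,0],"roll":-0.15},{"grip":-1,"travel":[-76,-247,0],"roll":-0.19},{"grip":-1,"travel":[-90,-292,0],"roll":-0.22},{"grip":-1,"travel":[-100,-325,0],"roll":-0.237}]' 60
python3 -m pendant '[{"grip":-1,"travel":[0,0,0],"roll":0},{"grip":-1,"travel":[0,0,0],"roll":0},{"grip":-1,"travel":[0,0,0],"roll":0},{"grip":-1,"travel":[0,0,0],"roll":0}]' 60
python3 go.py 498.8 -185 92 2.2
```

```text
time: 15.35
tool_pos: [0.4976, -0.1749, 0.1279]
ee_rot: [-0.019, 1.0, 0.0, -0.002]
ft_force: [1.1, 1.2, -3.4]
opening: 0.0582
gripper_force: 65.1
time: 15.75
tool_pos: [0.4988, -0.1714, 0.1295]
ee_rot: [-0.02, 1.0, 0.0, -0.0]
ft_force: [0.6, 0.5, -1.8]
opening: 0.0583
gripper_force: 65.3
t 15.75 tcp [ 498.8 -171.4  129.5] ang -177.7 tilt [-0.0008  0.0003] | travel [  0.5 -13.6  37.5] roll 0.0018 | F [ 0.61  0.46 -1.83] open 0.0583 q6 -1.5
```

```bash
python3 -m pendant '[{"grip":-1,"travel":[0,-6,0],"roll":0},{"grip":-1,"travel":[0,-13.5,8],"roll":0},{"grip":-1,"travel":[0,-13.5,20],"roll":0},{"grip":-1,"travel":[0,-13.5,32],"roll":0},{"grip":-1,"travel":[0,-13.5,37],"roll":0},{"grip":-1,"travel":[0,-13.5,37],"roll":0},{"grip":-1,"travel":[0,-13.5,37],"roll":0}]' 60
python3 go.py 499 -185 68 2.2
python3 - <<'E'
from h import *
from cell import viewer
c=viewer.read_camera('scene');pickle.dump(c,open('scene3.pkl','wb'))
cv2.imwrite('pics/m3.png',cv2.resize(c['image'][110:220,330:440,::-1],None,fx=5,fy=5,interpolation=cv2.INTER_CUBIC))
E
```

```text
time: 16.45
tool_pos: [0.4996, -0.186, 0.0931]
ee_rot: [-0.02, 1.0, -0.0, -0.0]
ft_force: [0.7, -0.2, -2.2]
opening: 0.058
gripper_force: 65.2
t 16.45 tcp [ 499.6 -186.    93.1] ang -177.76 tilt [-0.     -0.0003] | travel [ 0.6  1.  25.1] roll 0.0006 | F [ 0.71 -0.21 -2.25] open 0.058 q6 -1.47
```

View pics/m3.png

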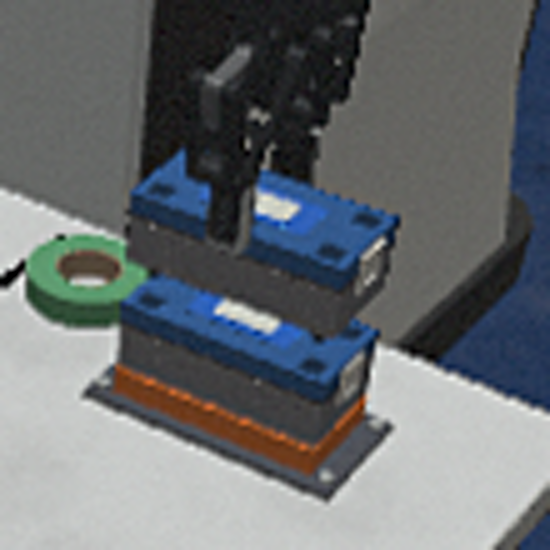

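The held tray has lid corners near (352,270) front, (400,220) right and (130,205) left. The seated tray's are at (334,395), (378,330) and (120,293). I'll work out the offset.

```bash
python3 - <<'E'
from h import *
c=pickle.load(open('scene3.pkl','rb'))
k=lambda a:np.array(a)/5+[330,110]-.4
for q,z in(([(352,270),(400,220),(130,205),(371,218),(330,251),(151,191)],.1309),([(334,395),(378,330),(120,293),(315,366),(152,300)],.064)):
    print((back(c,k(q),z)*1000).round(1).tolist())
E
python3 go.py 499 -185 68 2.2
```

```text
[[435.2, -161.1], [439.3, -216.4], [550.3, -142.6], [451.3, -208.9], [451.7, -169.1], [549.8, -160.7]]
[[429.8, -153.0], [440.4, -217.0], [562.9, -160.1], [449.5, -168.4], [546.1, -165.4]]
t 16.5 tcp [ 499.9 -186.    93.4] ang -177.76 tilt [ 0.0007 -0.0004] | travel [ 0.8  1.1 25.4] roll 0.0007 | F [ 0.55  0.41 -1.85] open 0.0581 q6 -1.47
```

```bash
python3 -m pendant '[{"grip":-1,"travel":[1,1,4],"roll":0},{"grip":-1,"travel":[1,1,8],"roll":0},{"grip":-1,"travel":[1,1,11],"roll":0},{"grip":-1,"travel":[1,1,13],"roll":0},{"grip":-1,"travel":[1,1,13],"roll":0},{"grip":-1,"travel":[1,1,13],"roll":0}]' 60
python3 go.py 499 -185 68 2.2
python3 -m pendant '[{"grip":-1,"travel":[0,0,1],"roll":0},{"grip":-1,"travel":[0,0,2],"roll":0},{"grip":-1,"travel":[0,0,3],"roll":0},{"grip":-1,"travel":[0,0,4],"roll":0},{"grip":-1,"travel":[0,0,4],"roll":0}]' 60
python3 go.py 499 -185 68 2.2
```

```text
time: 17.1
tool_pos: [0.4985, -0.185, 0.08]
ee_rot: [-0.019, 1.0, -0.0, -0.0]
ft_force: [0.5, 0.1, -1.8]
opening: 0.0578
gripper_force: 65.3
t 17.1 tcp [ 498.5 -185.    80. ] ang -177.77 tilt [-0.     -0.0001] | travel [-0.5  0.  12. ] roll 0.0005 | F [ 0.51  0.05 -1.79] open 0.0578 q6 -1.47
time: 17.6
tool_pos: [0.4983, -0.185, 0.0758]
ee_rot: [-0.019, 1.0, 0.0, -0.0]
ft_force: [1.0, 0.0, -3.5]
opening: 0.0582
gripper_force: 65.3
t 17.6 tcp [ 498.3 -185.    75.8] ang -177.78 tilt [-0.0003  0.0001] | travel [-0.7 -0.1  7.8] roll 0.0004 | F [ 0.97  0.03 -3.48] open 0.0582 q6 -1.47
```

```bash
python3 -m pendant '[{"grip":-1,"travel":[0,0,1],"roll":0},{"grip":-1,"travel":[0,0,2],"roll":0},{"grip":-1,"travel":[0,0,3],"roll":0},{"grip":-1,"travel":[0,0,3],"roll":0}]' 60
python3 go.py 499 -185 68 2.2
python3 -m pendant '[{"grip":-1,"travel":[0,0,1],"roll":0},{"grip":-1,"travel":[0,0,2],"roll":0},{"grip":-1,"travel":[0,0,3],"roll":0},{"grip":-1,"travel":[0,0,3],"roll":0}]' 60
python3 go.py 499 -185 68 2.2
```

```text
time: 18.0
tool_pos: [0.4983, -0.185, 0.0728]
ee_rot: [-0.019, 1.0, 0.0, -0.0]
ft_force: [0.3, -0.1, -2.2]
opening: 0.0581
gripper_force: 65.3
t 18.0 tcp [ 498.3 -185.    72.8] ang -177.78 tilt [-0.0004  0.0001] | travel [-0.7 -0.1  4.8] roll 0.0004 | F [ 0.29 -0.09 -2.18] open 0.0581 q6 -1.47
time: 18.4
tool_pos: [0.4983, -0.185, 0.0698]
ee_rot: [-0.019, 1.0, 0.0, -0.0]
ft_force: [-0.9, 0.5, -2.0]
opening: 0.0583
gripper_force: 65.3
t 18.4 tcp [ 498.3 -185.    69.8] ang -177.78 tilt [-0.0004  0.0001] | travel [-0.7 -0.   1.8] roll 0.0004 | F [-0.9   0.49 -1.99] open 0.0583 q6 -1.47
```

Pins are 8 mm into the sockets without resistance. Next come the last 2 mm.

```bash
python3 -m pendant '[{"grip":-1,"travel":[0,0,0.5],"roll":0},{"grip":-1,"travel":[0,0,1],"roll":0},{"grip":-1,"travel":[0,0,1],"roll":0}]' 60
python3 -m pendant '[{"grip":-1,"travel":[0,0,0.4],"roll":0},{"grip":-1,"travel":[0,0,0.8],"roll":0},{"grip":-1,"travel":[0,0,0.8],"roll":0}]' 60
python3 go.py 499 -185 68 2.2
```

```text
time: 18.7
tool_pos: [0.4984, -0.185, 0.0689]
ee_rot: [-0.019, 1.0, 0.0, -0.0]
ft_force: [-1.0, -0.1, -2.2]
opening: 0.0581
gripper_force: 65.3
time: 19.0
tool_pos: [0.4985, -0.185, 0.0685]
ee_rot: [-0.019, 1.0, -0.0, 0.0]
ft_force: [-1.3, 0.2, 1.5]
opening: 0.058
gripper_force: 65.6
t 19.0 tcp [ 498.5 -185.    68.5] ang -177.77 tilt [ 0.0003 -0.0001] | travel [-0.5  0.   0.5] roll 0.0005 | F [-1.3   0.2   1.48] open 0.058 q6 -1.47
```

Contact at 68.5, against 68.4 expected when flush. One slight press, then release and retreat.

```bash
python3 -m pendant '[{"grip":-1,"travel":[0,0,0.4],"roll":0},{"grip":-1,"travel":[0,0,0.4],"roll":0}]' 60
python3 -m pendant '[{"grip":0.5,"travel":[0,0,0],"roll":0},{"grip":0.7,"travel":[0,0,0],"roll":0},{"grip":1,"travel":[0,0,0],"roll":0},{"grip":1,"travel":[0,0,0],"roll":0},{"grip":1,"travel":[0,0,0],"roll":0},{"grip":1,"travel":[0,0,0],"roll":0}]' 60
python3 -m pendant '[{"grip":1,"travel":[0,0,-10],"roll":0},{"grip":1,"travel":[0,0,-35],"roll":0},{"grip":1,"travel":[0,0,-70],"roll":0},{"grip":1,"travel":[0,0,-110],"roll":0},{"grip":1,"travel":[40,40,-110],"roll":0},{"grip":1,"travel":[75,75,-110],"roll":0},{"grip":1,"travel":[100,120,-110],"roll":0},{"grip":1,"travel":[110,160,-110],"roll":0}]' 60
python3 -m pendant '[{"grip":1,"travel":[0,40,0],"roll":0},{"grip":1,"travel":[0,80,0],"roll":0},{"grip":1,"travel":[0,80,0],"roll":0},{"grip":1,"travel":[0,80,0],"roll":0}]' 60
python3 - <<'E'
from h import *
from cell import viewer
for n in('top','scene'):
    c=viewer.read_camera(n);pickle.dump(c,open(n+'4.pkl','wb'))
t=pickle.load(open('top4.pkl','rb'));s=pickle.load(open('scene4.pkl','rb'))
fit('top',t,'blue',.106,(385,165,450,255))
a=t['image'][110:270,190:480,::-1];b=s['image'][110:270,220:440,::-1]
cv2.imwrite('pics/m4.png',cv2.resize(np.hstack([a,b]),None,fx=1.56,fy=1.56,interpolation=cv2.INTER_CUBIC))
E
```

```text
time: 19.2
tool_pos: [0.4985, -0.185, 0.0685]
ee_rot: [-0.019, 1.0, -0.0, 0.0]
ft_force: [-1.9, 1.3, 3.9]
opening: 0.0583
gripper_force: 66.1
time: 19.8
tool_pos: [0.4984, -0.185, 0.0677]
ee_rot: [-0.019, 1.0, 0.0, -0.0]
ft_force: [0.5, -0.9, 0.0]
opening: 0.0854
gripper_force: 0.0
time: 20.6
tool_pos: [0.3805, -0.0289, 0.1788]
ee_rot: [-0.019, 1.0, 0.0, 0.001]
ft_force: [1.4, 1.8, 0.2]
opening: 0.0856
gripper_force: 0.0
time: 21.0
tool_pos: [0.3792, 0.0513, 0.1785]
ee_rot: [-0.021, 1.0, 0.0, 0.0]
ft_force: [-0.6, -0.6, -0.5]
opening: 0.0852
gripper_force: 0.0
top blue [ 497.1 -186.4] [120.8  60.9] 2.04
```

View pics/m4.png

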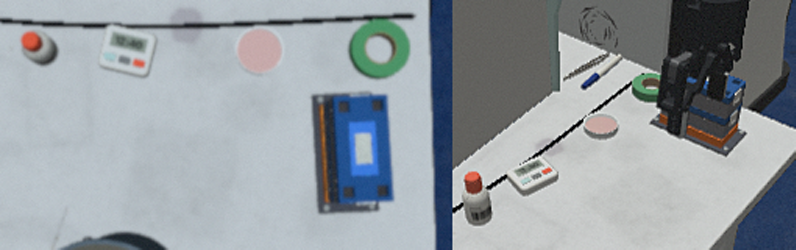

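The top view shows the stack squarely on the dock at about (355,150), with its lid centre and size matching a flush fit at 106 mm. The bottle, timer, petri dish and tape have not moved, and the gripper is clear.

```bash
python3 -c "
from cell import ctrl
print(ctrl.close_job())"
```

```text
the job is handed in; nothing more can be done
None
```

The heavier tray (about 0.63 kg) is seated on the orange dock with the lighter one (about 0.2 kg) flush on top, nothing else was moved, and the job was handed in at about 21 s of the 72 s limit.

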